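# Find the overload cut-out that still resets and fit it in the start box

## Robot

A 6-joint arm with a two-finger parallel gripper is mounted at the origin on a cart in front of the work surface, level with it; the furniture and walls round the work are solid. World frame = base frame: x ahead of the robot, y to its left, z up, the work surface at z = 0. Lengths are in mm, angles in rad, forces in N, time in s.
With the tool pointing down it reaches from about 300 to 775 mm from the base axis. Payload 14.6 kg.
Tool frame: the origin (TCP) lies on the centre line of the jaws, within the pads' length; the fingertips stand 19 mm ahead of it and the grasp point (between the pads) is the TCP (bot.tip_reach is the distance from the TCP to the fingertips, in mm); y points along the fingers, x is the direction in which the jaws open and shut, and the axes are right-handed (so a half turn about y gives the same grasp; the last joint's range is limited). The gripper opens to 85 mm and grips with 20 to 120 N. Pads are 22 mm wide; open, the fingers measure 114 mm over their backs; the gripper's body (76 mm by 85 mm) begins 54 mm behind the grasp point. The pads swing forward as they close: fully open they stand 13 mm farther back than shut.
Start: joints at [-1.333, 0.3, 1.521, -0, 1.321, -0.067], TCP at [165.049, -524.641, 250.281] pointing down, gripper open.
Joint ranges: [-3.03, 3.03], [-0.79, 2.21], [0.23, 2.52], [-1.04, 4.18], [0, 3.07], [-2.55, 2.55]. Speed limits (rad/s): [2.22, 2.22, 2.57, 3.14, 3.14, 3.14].

## Interface

Orientations are given as a unit quaternion [w, x, y, z].
In Python, from rig import bot gives the robot as it stands. Calls block until the motion is done:
- bot.move_to(position, orientation): joint-space move of the TCP to a pose.
- bot.servo_line(position, attitude=None, speed=150, until_force=None): straight line of the TCP; attitude=None keeps the orientation; speed is the mean speed in mm/s. With until_force (N) it stops when the force on the tool has changed by that much, and returns True; else False.
- bot.move_joints(angles): joint-space move.
- bot.move_gripper(opening, grip_force=None): finger opening in mm; grip_force is the grip in N (None keeps the last); returns when the fingers have stopped.
- bot.dwell(seconds).
- bot.ik(position, orientation): joint angles nearest the present ones, or None.
- bot.read_state(): the state.
- bot.read_camera(name): name is "scene" or "top"; returns a dict with "image" (480x640x3 uint8, blue, green, red), "depth" (480x640 float32, mm along the optical axis (not along the pixel's ray), 0 where there is no reading), "fovy" (degrees; the focal length in pixels is half the picture's height over the tangent of half this angle, whatever the lens; pixels are square), "cx", "cy" (the principal point, pixels), "eye" and "attitude" of the camera in the world. Camera axes: x right, y down, z forward; pixel columns grow to the right and rows downward; lengths in mm; the calibration is good to about 2 mm. A picture is of the moment at which its call begins.
A pose or a line that the arm cannot do raises bot.MotionError and nothing moves.
- bot.finish_job(): hands the job in, once; it reports no verdict.
The state is a dict: "clock": time; "joint_positions": joint angles; "qvel": joint speeds; "effort": joint torques, N m; "ee_pos": TCP position; "tool_rot": TCP orientation; "ft_force": force on the tool from outside, world axes, zero at the start; "moment": the same for the moment, N m; "grip_width": finger opening in mm.
Only numpy, scipy, OpenCV 4.12 (cv2) and the standard library are available. Lean on these libraries where they do the work, as an engineer would, in place of code of your own. Each camera call takes 0.05 s, during which the arm holds its last target.

## Task

Only one of the three tripped overload cut-outs standing in the aluminium holder still resets: its pin builds up, snaps over and stays in, while the worn ones just feel soft, stop short and come back out. Press the reset pins slowly and gently by feel, never hard against a stop, until you have found the good one and reset it, then set it upright and fully home in the well of the open start box. Leave the worn ones standing in the holder and do not knock the things lying round about.

Things in the scene. Friction and masses are not known exactly. Their poses are not given: they have to be found in the camera images.
- holder: Aluminium strip fixed to the bench, 34 mm (x) by 222 mm (y) by 12 mm high, origin at the centre of its underside. Three nests along its y at -76, 0, +76 mm, each 20 by 52 mm, 8 mm deep, floor 4 mm above the bench. A cut-out stands upright in each: grip point 37 mm, pin top 64 mm above the bench. They stand in any order; the names a, b, c do not tell which one is good.
- cutout_a_grip (a point): Point on cut-out a where to grip it across its 18 mm: on its vertical centre line, 33 mm above its underside, 13 mm below the housing's top. Loose part, 80 g: plastic housing 18 mm (x) by 50 mm (y) by 46 mm high, black above, grey below, brass terminals on the ends; on top a steel bushing 14 mm across, 6 mm high, with a nut 17 mm across at its foot, and the reset pin.
- cutout_b_grip (a point): The same point on cut-out b, which looks the same and has the same sizes as cut-out a.
- cutout_c_grip (a point): The same point on cut-out c, which looks the same and has the same sizes as cut-out a.
- pin_a: Reset pin of cut-out a: black, round, 12 mm across, origin at the centre of its top face. Out (all three at the start): top 60 mm above the cut-out's underside, 8 mm above the bushing. It moves straight down. More than 15 N on it does damage.
- pin_b: Reset pin of cut-out b, same shape. A good cut-out, whichever it is: the resistance builds to about 5.5 N some 1.2 mm down, then falls off as the toggle inside breaks over (dead centre 3.2 mm down); past that the pin jumps in by itself, about 6 mm below its start, and stays in. Its stop is 6.8 mm down.
- pin_c: Reset pin of cut-out c, same shape. A worn cut-out, whichever it is: the pin goes down soft (1 to 4 N) without any break in the force, meets a hard stop after only 1.5 to 2.5 mm, and comes back out when let go.
- start_box: Start box: open grey enclosure without cover, fixed to the bench, 94 mm (x) by 122 mm (y), walls 20 mm high, origin at the centre of its underside, cable gland at +y. In its middle a black block 32 by 66 mm, flat top 25 mm above the bench, with the well: a pocket 20 mm (x) by 52 mm (y), chamfered, 10 mm deep. A cut-out fully home stands in it, either way round, grip point 48 mm above the bench.
- well (a point): Centre of the floor of the well's pocket, 15 mm above the bench and 10 mm below the pocket's mouth; x, y along the box's x, y.
- ball_valve: Bystander: loose brass ball valve with red lever, 26x92x42 mm, origin at its underside.
- spare_coil: Bystander: loose black valve coil, 30x36x46 mm, origin at its underside.
- thread_tape: Bystander: loose white roll of thread tape, 54 mm across, 15 mm high, origin at its underside.
Mind the look-alikes: they are no part of the job. Leave any green or pink look-alike of the part that bears cutout_a_grip alone.

How it is judged:
By the outcome, as a careful person would: the job done as asked, in the order asked, and still so for the second after the job is handed in, with the robot touching nothing.
It also fails if it takes over 72 s, if anything falls off the work surface, if the arm or the gripper's body presses on something with over 40 N, if the wrist force passes 120 N, or if a joint passes its speed limit or range.

## Working session

There is one attempt and no reset: what is moved stays moved. The work goes in short steps, each a Python script; the robot and the scene stay as the last script left them, time stands still between calls to the robot, and variables do not carry over. Pictures are saved under pics/ and viewed, and the job is handed in when it is done.

```bash
ls; mkdir -p pics
python3 - <<'E'
from rig import bot
import cv2,numpy as np,pickle
for n in("scene","top"):
    d=bot.read_camera(n); cv2.imwrite(f"pics/{n}0.png",d["image"]); pickle.dump(d,open(f"{n}0.pkl","wb"))
    print(n,d["fovy"],d["cx"],d["cy"],d["eye"],d["attitude"])
s=bot.read_state();print(s["clock"],s["ee_pos"],s["tool_rot"],s["ft_force"],s["grip_width"],bot.tip_reach)
E
```

```text
pics
scene 48.992331027291286 316.47754281078045 233.8927653581655 [271.20578337 417.37479809 722.51302415] [ 0.08592724 -0.23798082  0.91012955 -0.32809426]
top 49.70246082252467 314.5475088214612 237.61267157791153 [ 305.13873111  -59.45937945 1051.00503863] [-0.08178147  0.73520013 -0.66849638  0.07684494]
0.1 [ 165.00172463 -524.46690047  249.76267115] [ 0.57034731 -0.56986379  0.41859225 -0.41801882] [-0.43148784 -0.78885963 -0.54649716] 84.99777370052465 19.0
```

View pics/scene0.png

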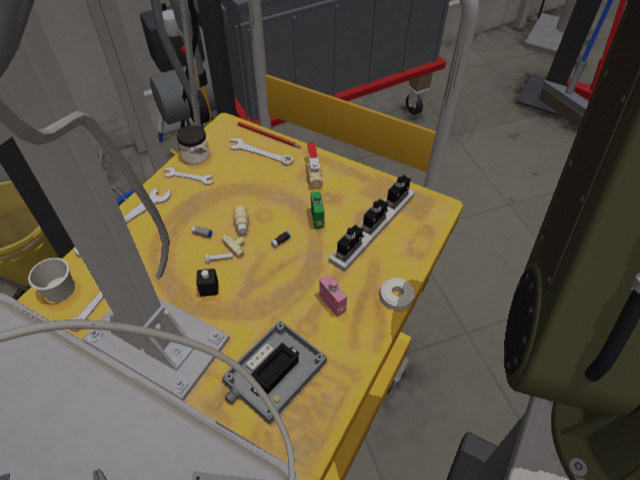

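View pics/top0.png

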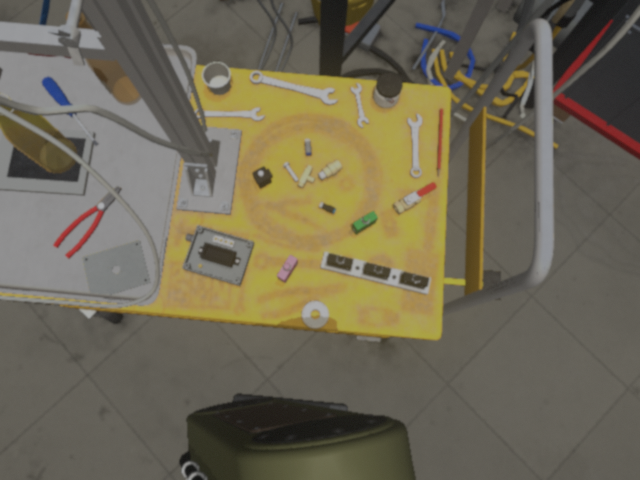

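```bash
cat > h.py <<'E'
import numpy as np,cv2,pickle
from scipy.spatial.transform import Rotation as R
def cam(d):
    f=240/np.tan(np.radians(d["fovy"])/2); q=np.array(d["attitude"])
    return f,R.from_quat(q[[1,2,3,0]]).as_matrix(),np.array(d["eye"])
def ray(d,u,v,z):
    f,M,e=cam(d); r=M@np.array([(u-d["cx"])/f,(v-d["cy"])/f,1]); return e+r*(z-e[2])/r[2]
def dep(d,u,v):
    f,M,e=cam(d); Z=d["depth"][int(round(v)),int(round(u))]
    return e+M@(np.array([(u-d["cx"])/f,(v-d["cy"])/f,1])*Z)
def cloud(d):
    f,M,e=cam(d); v,u=np.mgrid[0:480,0:640]; Z=d["depth"]
    P=np.stack([(u-d["cx"])/f*Z,(v-d["cy"])/f*Z,Z],-1)@M.T+e; P[Z==0]=np.nan; return P
def proj(d,p):
    f,M,e=cam(d); c=M.T@(np.array(p)-e); return c[:2]/c[2]*f+[d["cx"],d["cy"]]
E
python3 - <<'E'
from h import *
t=pickle.load(open("top0.pkl","rb"));s=pickle.load(open("scene0.pkl","rb"))
def crop(d,u0,u1,v0,v1,k,n): cv2.imwrite(n,cv2.resize(d["image"][v0:v1,u0:u1],None,fx=k,fy=k,interpolation=cv2.INTER_CUBIC))
crop(t,310,440,240,300,6,"pics/t_hold.png"); crop(t,175,305,210,300,6,"pics/t_box.png")
crop(s,320,430,165,275,5,"pics/s_hold.png"); crop(s,210,340,310,430,5,"pics/s_box.png")
for n,u,v in(("tbl",200,300),("tbl",300,130),("tbl",440,300),("boxc",218,256),("h1",340,262),("h2",376,270),("h3",413,281)): print(n,dep(t,u,v).round(1))
P=cloud(t)
for c in("tl",(200,70)),("tr",(440,90)),("br",(440,330)),("bl",(180,305)): print(c[0],ray(t,*c[1],0).round())
E
```

```text
tbl [394.1 178.4  -2.1]
tbl [781.4  13.7   1. ]
tbl [ 439.9 -305.8    0.6]
boxc [484.5 150.8  15.5]
h1 [488.3 -95.6  55.6]
h2 [ 478.3 -166.    60.9]
h3 [ 465.4 -240.3   50.5]
tl [905. 252.   0.]
tr [ 907. -287.    0.]
br [ 380. -308.    0.]
bl [380. 217.   0.]
```

View pics/t_hold.png

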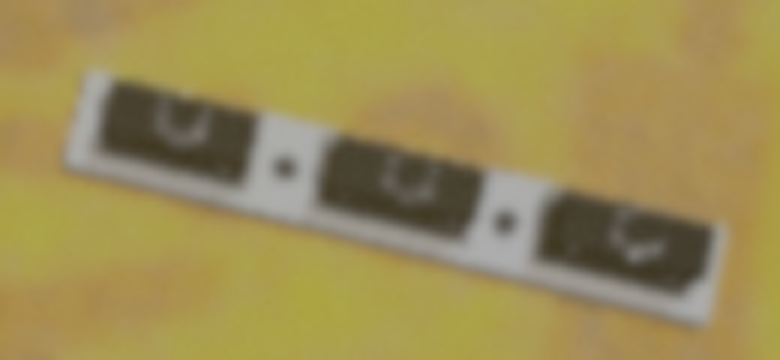

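View pics/t_box.png

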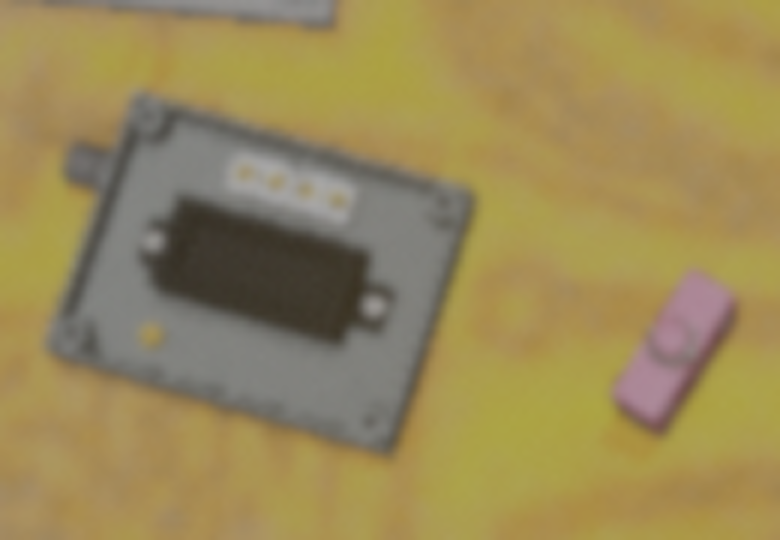

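View pics/s_hold.png

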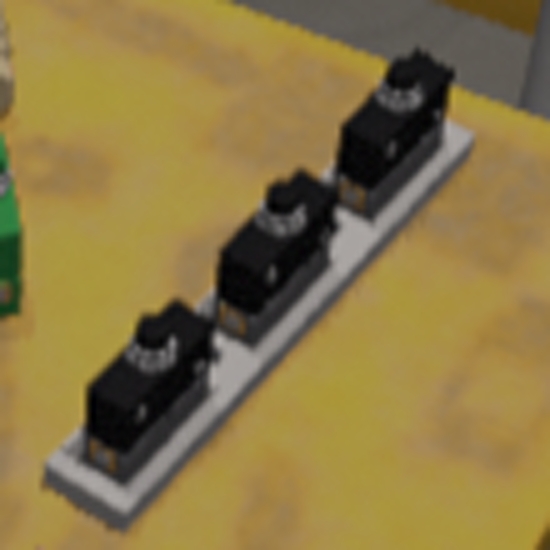

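View pics/s_box.png

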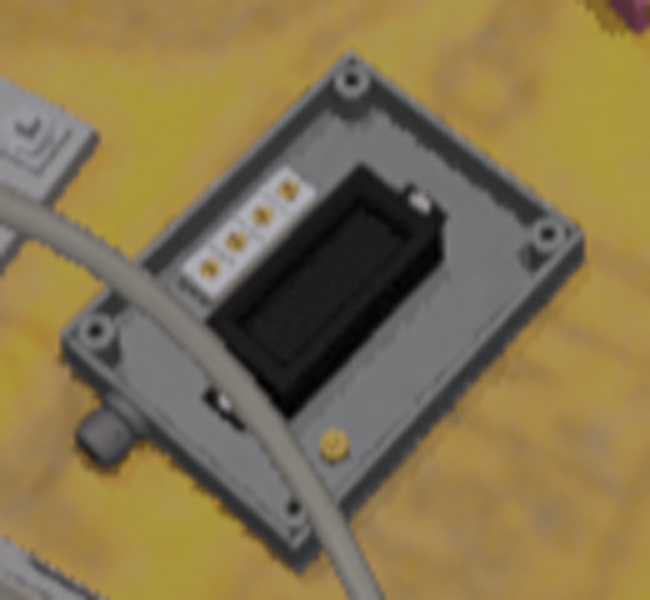

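```bash
cat >> h.py <<'E'
def crop2(im,u0,u1,v0,v1,k,n,gain=1.8):
    c=cv2.resize(im[v0:v1,u0:u1],None,fx=k,fy=k,interpolation=cv2.INTER_LANCZOS4)
    c=(255*(c/255.)**(1/gain)).astype(np.uint8)
    for i in range(u0,u1,10):
        x=int((i-u0+.5)*k); cv2.line(c,(x,0),(x,6),(255,0,255),1); cv2.putText(c,str(i),(x+1,16),0,.35,(255,0,255),1)
    for i in range(v0,v1,10):
        y=int((i-v0+.5)*k); cv2.line(c,(0,y),(6,y),(255,0,255),1); cv2.putText(c,str(i),(8,y+4),0,.35,(255,0,255),1)
    cv2.imwrite(n,c)
E
python3 - <<'E'
from h import *
t=pickle.load(open("top0.pkl","rb"));s=pickle.load(open("scene0.pkl","rb"))
crop2(t["image"],182,260,220,290,9,"pics/tb2.png",2)
crop2(s["image"],215,335,315,425,5.4,"pics/sb2.png",2.4)
# post/cable obstacles
P=cloud(t);Q=cloud(s)
for nm,C in(("top",P),("scene",Q)):
    X=C.reshape(-1,3); X=X[~np.isnan(X).any(1)]
    m=(X[:,2]>70)&(X[:,2]<700)&(X[:,0]>250)&(X[:,0]<950)&(abs(X[:,1])<400)
    X=X[m]
    print(nm,len(X))
    # voxel
    k=np.unique((X//80).astype(int),axis=0,return_counts=True)
    for a,c in zip(*k):
        if c>8: print((a*80+40).tolist(),c,end="; ")
    print()
E
```

```text
top 28040
[280, -120, 440] 18; [280, -120, 520] 163; [280, -120, 600] 339; [280, -120, 680] 1868; [280, -40, 440] 26; [280, -40, 520] 132; [280, -40, 600] 288; [280, -40, 680] 637; [360, 280, 40] 19; [440, -360, 40] 38; [440, -360, 120] 279; [440, -360, 200] 268; [440, -360, 280] 354; [440, -360, 360] 865; [440, 200, 120] 113; [440, 200, 200] 109; [440, 280, 120] 42; [520, -360, 40] 61; [520, -360, 120] 230; [520, -360, 360] 1134; [520, 200, 200] 24; [520, 200, 520] 18; [520, 280, 200] 83; [520, 280, 280] 351; [520, 280, 360] 82; [520, 280, 520] 633; [520, 360, 360] 11; [600, -360, 40] 58; [600, -360, 120] 221; [600, -360, 360] 1019; [600, 120, 200] 47; [600, 200, 40] 28; [600, 200, 120] 30; [600, 200, 280] 151; [600, 200, 360] 244; [600, 200, 440] 372; [600, 200, 520] 126; [600, 200, 600] 1025; [600, 280, 360] 11; [600, 280, 520] 23; [600, 360, 360] 403; [680, -360, 40] 58; [680, -360, 120] 205; [680, -360, 360] 972; [680, 200, 40] 57; [680, 200, 120] 555; [680, 200, 200] 728; [680, 200, 280] 1104; [680, 200, 360] 1491; [680, 200, 440] 2130; [680, 200, 520] 2577; [680, 200, 600] 281
[... 687 characters left out ...]
65; [520, 200, 520] 14; [520, 280, 200] 234; [520, 280, 280] 876; [520, 280, 360] 219; [520, 280, 520] 1418; [520, 360, 360] 75; [600, -360, 40] 159; [600, -360, 120] 346; [600, 200, 40] 63; [600, 200, 120] 65; [600, 200, 200] 180; [600, 200, 280] 253; [600, 200, 360] 459; [600, 200, 440] 767; [600, 200, 520] 139; [600, 280, 520] 23; [600, 360, 360] 705; [680, -360, 40] 148; [680, -360, 120] 324; [680, 200, 40] 88; [680, 200, 120] 1678; [680, 200, 200] 2204; [680, 200, 280] 2950; [680, 200, 360] 4149; [680, 200, 440] 4171; [680, 200, 520] 1931; [680, 280, 440] 178; [760, -360, 40] 137; [760, -360, 120] 298; [840, -360, 40] 77; [840, -360, 120] 508; [840, -360, 200] 504; [840, -360, 280] 110;
```

View pics/tb2.png

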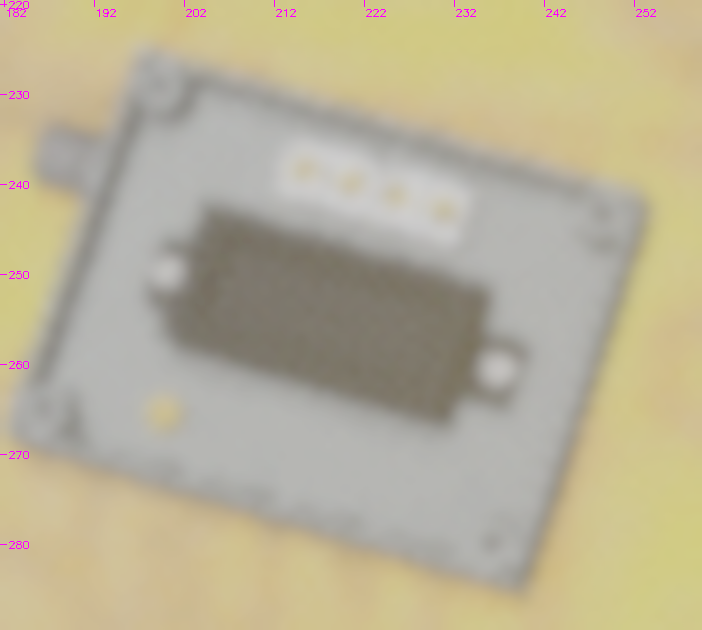

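View pics/sb2.png

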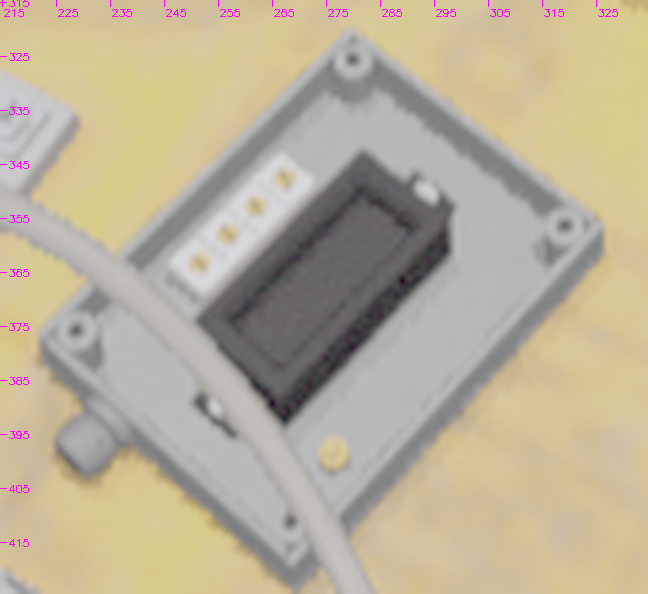

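Run:
```python
from h import *
t=pickle.load(open("top0.pkl","rb"));s=pickle.load(open("scene0.pkl","rb"))
crop2(t["image"],312,438,244,304,6.3,"pics/th2.png",1.6)
crop2(s["image"],325,425,170,272,5.8,"pics/sh2.png",1.6)
```

```text
(no output)
```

View pics/th2.png

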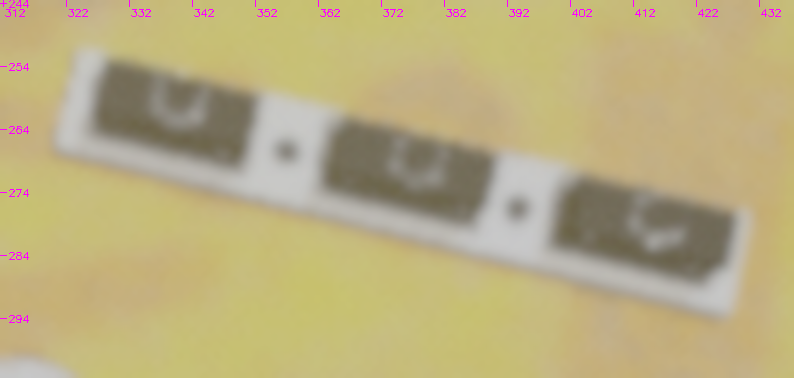

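View pics/sh2.png

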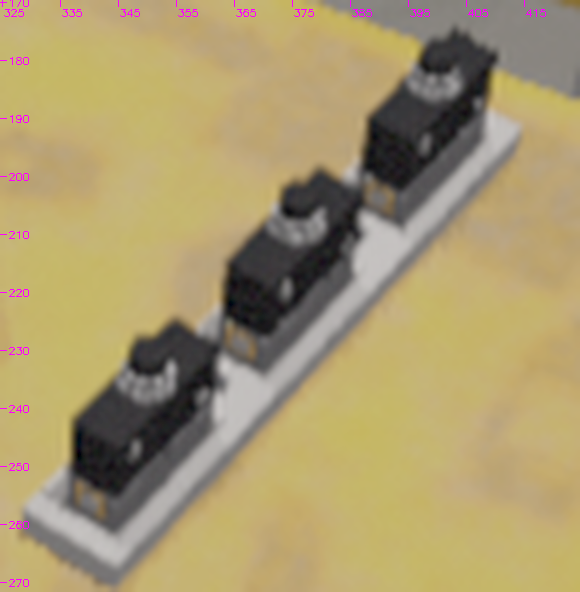

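```bash
cat > fit.py <<'E'
from h import *
from scipy.optimize import least_squares
t=pickle.load(open("top0.pkl","rb"));s=pickle.load(open("scene0.pkl","rb"))
def mk(d,k,u0,v0,L): return [(d,(U/k-.5+u0,V/k-.5+v0),m) for U,V,m in L]
H=mk(t,6.3,312,244,[(80,46,(17,111,12)),(752,212,(17,-111,12)),(57,148,(-17,111,12)),(732,308,(-17,-111,12)),(287,151,(0,38,12)),(517,209,(0,-38,12))])
H+=mk(s,5.8,325,170,[(23,512,(17,111,12)),(118,560,(-17,111,12)),(521,128,(-17,-111,12))])
B=mk(t,9,182,220,[(140,50,(47,61,20)),(650,206,(47,-61,20)),(13,432,(-47,61,20)),(208,205,(16,33,25)),(492,290,(16,-33,25))])
B+=mk(s,5.4,215,315,[(352,32,(47,-61,20)),(604,222,(-47,-61,20)),(41,335,(47,61,20)),(363,152,(16,-33,25)),(203,322,(16,33,25)),(283,398,(-16,33,25)),(363,183,(11,-27,25))])
def W(p,m): c,n=np.cos(p[2]),np.sin(p[2]); return np.array([p[0]+c*m[0]-n*m[1],p[1]+n*m[0]+c*m[1],m[2]])
def res(p,L): return np.array([ray(d,*uv,m[2])[:2]-W(p,m)[:2] for d,uv,m in L])
def fit(L,p0=(480,0,-.25)):
    r=least_squares(lambda p:res(p,L).ravel(),p0,loss="soft_l1"); return r.x
if __name__=="__main__":
    for nm,L in(("H",H),("B",B)):
        for k,LL in(("all",L),("top",[l for l in L if l[0] is t]),("scene",[l for l in L if l[0] is s])):
            p=fit(LL); print(nm,k,p.round(3)); print(res(p,LL).round(1).tolist())
    def ov(d,im,p,pts,col):
        q=np.array([proj(d,W(p,m)) for m in pts])*4+2; cv2.polylines(im,[np.round(q).astype(int)],True,col,1,cv2.LINE_AA)
    R4=lambda a,b,z,cy=0:[(a,b+cy,z),(-a,b+cy,z),(-a,-b+cy,z),(a,-b+cy,z)]
    ph,pb=fit(H),fit(B)
    for nm,d in(("t",t),("s",s)):
        im=cv2.resize(d["image"],None,fx=4,fy=4,interpolation=cv2.INTER_CUBIC); im=(255*(im/255.)**.55).astype(np.uint8)
        ov(d,im,ph,R4(17,111,12),(0,0,255))
        for i in(-76,0,76):
            ov(d,im,ph,R4(10,26,12,i),(255,0,0)); ov(d,im,ph,R4(9,25,50,i),(0,255,0))
            ov(d,im,ph,[(6*np.cos(a),i+6*np.sin(a),64) for a in np.linspace(0,6.28,20)],(255,255,0))
        ov(d,im,pb,R4(47,61,20),(0,0,255)); ov(d,im,pb,R4(16,33,25),(0,255,0)); ov(d,im,pb,R4(10,26,25),(255,255,0))
        if nm=="t": cv2.imwrite("pics/ot1.png",im[940:1240,1240:1760]);cv2.imwrite("pics/ot2.png",im[880:1160,720:1060])
        else: cv2.imwrite("pics/os1.png",im[660:1100,1290:1700]);cv2.imwrite("pics/os2.png",im[1260:1700,860:1340])
E
python3 fit.py
```

```text
H all [ 4.83107e+02 -1.70175e+02 -1.49000e-01]
[[0.0, -0.1], [-0.6, -0.3], [-0.4, -0.8], [1.5, -0.4], [-0.3, -0.0], [-0.8, 0.2], [-0.0, 2.7], [1.5, -0.5], [0.2, 1.6]]
H top [ 4.82902e+02 -1.70426e+02 -1.48000e-01]
[[0.4, 0.1], [-0.5, -0.1], [-0.1, -0.6], [1.6, -0.1], [-0.1, 0.2], [-0.7, 0.4]]
H scene [ 4.83569e+02 -1.68748e+02 -1.51000e-01]
[[-0.7, 1.3], [0.9, -2.0], [-0.1, 0.1]]
B all [ 4.86727e+02  1.52519e+02 -1.98000e-01]
[[-1.2, -1.7], [-2.2, -2.1], [1.0, -4.7], [-0.6, -2.0], [-0.9, -3.4], [0.6, 3.2], [2.7, 1.2], [-0.3, 0.6], [1.4, 2.2], [-1.1, -0.1], [0.9, 0.8], [0.2, 3.3]]
B top [485.828 150.067  -6.485]
[[-0.4, 1.0], [-1.1, 0.5], [1.6, -2.3], [0.2, 0.5], [0.1, -0.9]]
B scene [487.208 154.1     6.095]
[[-0.5, 1.3], [1.8, 0.2], [-0.3, -1.5], [0.6, 0.6], [-1.3, -1.9], [0.7, -0.7], [-0.5, 1.6]]
```

```bash
python3 -c "
import cv2,numpy as np
def st(a,b,n):
    a=cv2.imread(a);b=cv2.imread(b);h=max(a.shape[0],b.shape[0])
    p=lambda x:cv2.copyMakeBorder(x,0,h-x.shape[0],0,4,0)
    cv2.imwrite(n,np.hstack([p(a),p(b)])[:, :880])
st('pics/ot1.png','pics/ot2.png','pics/o1.png');st('pics/os1.png','pics/os2.png','pics/o2.png')"
```

```text
(no output)
```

View pics/o1.png

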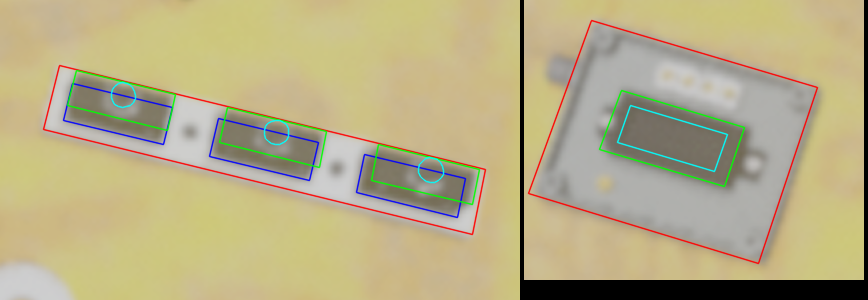

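View pics/o2.png

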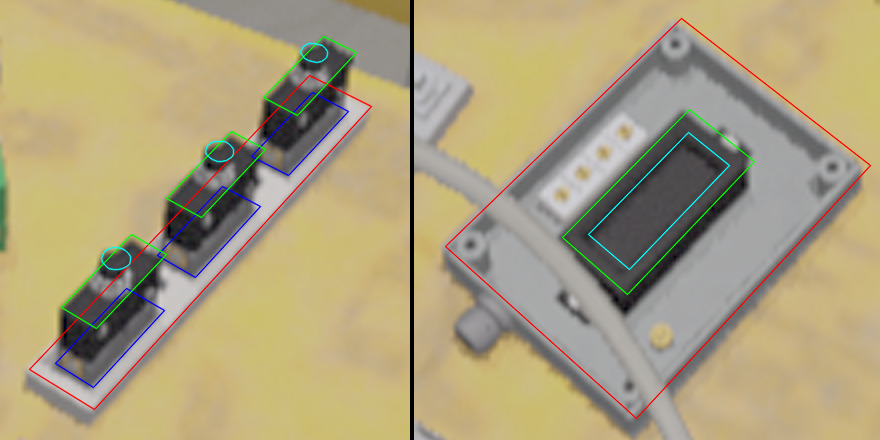

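Run:
```python
from h import *
from rig import bot
t=pickle.load(open("top0.pkl","rb"));s=pickle.load(open("scene0.pkl","rb"))
X=np.vstack([cloud(t).reshape(-1,3),cloud(s).reshape(-1,3)]); X=X[~np.isnan(X).any(1)]
m=(X[:,2]>30)&(X[:,2]<450)&(X[:,0]>300)&(X[:,0]<900)&(X[:,1]<-280)&(X[:,1]>-420); Y=X[m]; print("rail",Y.min(0),Y.max(0),np.percentile(Y,2,axis=0))
m=(X[:,2]>70)&(X[:,2]<700)&(X[:,0]>350)&(X[:,0]<800)&(X[:,1]<320)&(X[:,1]>60); Y=X[m]
for z in range(70,700,70):
    for lo,hi in((350,580),(580,800)):
        q=Y[(Y[:,2]>=z)&(Y[:,2]<z+70)&(Y[:,0]>lo)&(Y[:,0]<hi)]
        if len(q)>3: print(z,lo,len(q),np.percentile(q,1,axis=0).round()[:2],np.percentile(q,99,axis=0).round()[:2])
def ori(yaw,sg=1):
    x=sg*np.array([np.cos(yaw),np.sin(yaw),0]);y=np.array([0,0,-1.]);z=np.cross(x,y)
    q=R.from_matrix(np.stack([x,y,z],1)).as_quat(); return q[[3,0,1,2]]
st=bot.read_state(); q=st["tool_rot"]; print(R.from_quat(np.array(q)[[1,2,3,0]]).as_matrix().round(2))
for nm,p,yaw in(("H0",(483,-170,150),-.149),("Hm",(471,-246,83),-.149),("Hp",(494,-95,83),-.149),("W",(486.5,152,48),-.198),("wp",(283,-283,350),-.6)):
    for sg in(1,-1):
        j=bot.ik(p,ori(yaw,sg)); print(nm,sg,None if j is None else np.round(j,2))
```

```text
rail [ 428.65685361 -369.06628856   30.0020056 ] [ 849.72028716 -280.43730698  382.43212363] [ 430.56155237 -364.06321709   33.5985667 ]
70 350 572 [393. 231.] [440. 262.]
70 580 2001 [631. 181.] [705. 228.]
140 350 579 [439. 229.] [483. 245.]
140 580 2392 [629. 160.] [693. 228.]
210 350 836 [482. 239.] [525. 279.]
210 580 3413 [604. 160.] [693. 228.]
280 350 1019 [524. 275.] [561. 320.]
280 580 4521 [586. 162.] [694. 228.]
350 350 492 [572. 192.] [580. 214.]
350 580 5425 [581. 164.] [698. 228.]
420 350 1092 [560. 206.] [578. 239.]
420 580 7185 [648. 168.] [699. 317.]
490 350 2202 [534. 235.] [564. 298.]
490 580 3434 [648. 172.] [699. 235.]
560 350 1839 [452. 195.] [579. 318.]
560 580 779 [580. 181.] [656. 219.]
630 350 254 [450. 198.] [572. 315.]
[[ 0.3  -0.    0.95]
 [-0.95  0.    0.3 ]
 [-0.   -1.    0.  ]]
H0 1 [-0.41  0.33  1.74 -0.    1.08 -0.26]
H0 -1 None
Hm 1 [-0.55  0.46  1.73 -0.    0.95 -0.4 ]
Hm -1 None
Hp 1 [-0.26  0.41  1.81 -0.    0.93 -0.11]
Hp -1 None
W 1 [ 0.23  0.48  1.8  -0.    0.86  0.43]
W -1 None
wp 1 [-0.88 -0.11  1.74 -0.    1.51 -0.28]
wp -1 None
```

```bash
python3 - <<'E'
from h import *
t=pickle.load(open("top0.pkl","rb"));s=pickle.load(open("scene0.pkl","rb"))
for d in (t,s):
    X=cloud(d).reshape(-1,3); X=X[~np.isnan(X).any(1)]
    m=(X[:,2]>20)&(X[:,0]>-400)&(X[:,0]<420)&(X[:,1]<150)&(X[:,1]>-700); Y=X[m]
    for z in range(0,1100,100):
        q=Y[(Y[:,2]>=z)&(Y[:,2]<z+100)]
        if len(q)>3: print(z,len(q),np.percentile(q,1,axis=0).round()[:2],np.percentile(q,99,axis=0).round()[:2])
E
python3 - <<'E'
from rig import bot
import numpy as np
j=np.array(bot.read_state()["joint_positions"]); j[0]+=0.15; bot.move_joints(j)
from h import *
d=bot.read_camera("top");cv2.imwrite("pics/top1.png",d["image"]);d=bot.read_camera("scene");cv2.imwrite("pics/scene1.png",d["image"])
print(bot.read_state()["clock"])
E
```

```text
100 13 [220.  36.] [230.  75.]
200 847 [153. -28.] [239. 115.]
300 1249 [153. -57.] [246. 101.]
400 1821 [164. -86.] [253.  70.]
500 2029 [ 186. -105.] [258.  33.]
600 10386 [ 215. -136.] [264.  -1.]
0 2999 [34. 11.] [102.  86.]
100 823 [48. 13.] [234. 119.]
200 11082 [101. -18.] [238. 123.]
300 12630 [140. -49.] [245. 107.]
400 9818 [185. -81.] [253.  70.]
500 849 [230. -91.] [255.  14.]
0.625
```

View pics/top1.png

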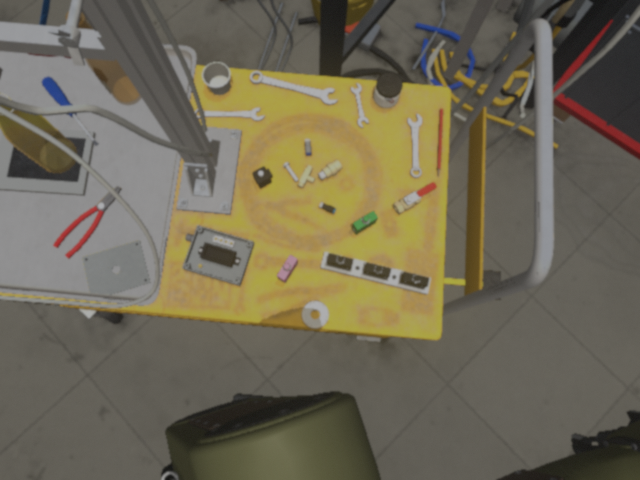

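View pics/scene1.png

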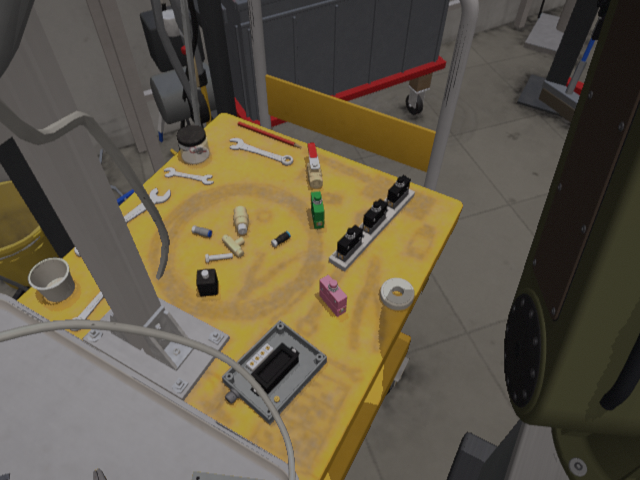

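Run:
```python
from h import *
t=pickle.load(open("top0.pkl","rb"));s=pickle.load(open("scene0.pkl","rb"))
for d in (t,s):
    X=cloud(d).reshape(-1,3); X=X[~np.isnan(X).any(1)]
    m=(X[:,2]>40)&(X[:,0]>-400)&(X[:,0]<580)&(X[:,1]>130)&(X[:,1]<700); Y=X[m]
    print("-")
    k=np.unique((Y//100).astype(int),axis=0,return_counts=True)
    for a,c in zip(*k):
        if c>8: print((a*100).tolist(),c,end="; ")
```

```text
-
[300, 200, 0] 108; [300, 300, 0] 28; [400, 200, 0] 38; [400, 200, 100] 215; [400, 200, 200] 116; [500, 100, 300] 65; [500, 100, 500] 65; [500, 100, 600] 131; [500, 200, 200] 251; [500, 200, 300] 83; [500, 200, 400] 639; [500, 200, 500] 685; [500, 200, 600] 167; [500, 300, 300] 339; -
[300, 200, 0] 207; [400, 200, 0] 143; [400, 200, 100] 586; [400, 200, 200] 284; [400, 300, 500] 17; [400, 300, 600] 1549; [500, 100, 300] 55; [500, 200, 200] 593; [500, 200, 300] 282; [500, 200, 400] 1154; [500, 200, 500] 1200; [500, 300, 300] 1100;
```

```bash
cat >> h.py <<'E'
def ori(yaw,sg=1):
    x=sg*np.array([np.cos(yaw),np.sin(yaw),0]);y=np.array([0,0,-1.]);z=np.cross(x,y)
    q=R.from_matrix(np.stack([x,y,z],1)).as_quat(); return q[[3,0,1,2]]
HY=-.149
def hol(y,x=0,c=(483.1,-170.0)): 
    return np.array([c[0]+np.cos(HY)*x-np.sin(HY)*y, c[1]+np.sin(HY)*x+np.cos(HY)*y])
def snap(bot,n):
    for c in("top","scene"):
        d=bot.read_camera(c); pickle.dump(d,open(f"{c}{n}.pkl","wb")); cv2.imwrite(f"pics/{c}{n}.png",d["image"])
E
python3 - <<'E'
from h import *
from rig import bot
bot.move_to([283,-283,350],ori(-.6)); print(bot.read_state()["clock"])
bot.move_gripper(0,40)
p=hol(-76); bot.move_to([*p,95],ori(HY))
s=bot.read_state(); print(s["clock"],s["ee_pos"],s["ft_force"],s["grip_width"])
snap(bot,2)
for _ in range(4): bot.dwell(.05); print(bot.read_state()["ft_force"].round(2) if hasattr(s["ft_force"],"round") else bot.read_state()["ft_force"])
t,sc=[pickle.load(open(n,"rb")) for n in("top2.pkl","scene2.pkl")]
crop2(t["image"],360,450,210,310,5.5,"pics/t2c.png",1.6)
crop2(sc["image"],340,450,120,240,5,"pics/s2c.png",1.6)
E
```

```text
1.5667
3.55 [ 471.96942774 -245.80512516   96.18513077] [ 0.23230685 -0.09071604  0.33593096] 0.0832232583103908
[ 0.45 -0.41 -0.05]
[-0.17 -0.53  0.26]
[ 0.57 -0.03 -0.6 ]
[-0.98  0.53  0.46]
```

View pics/t2c.png

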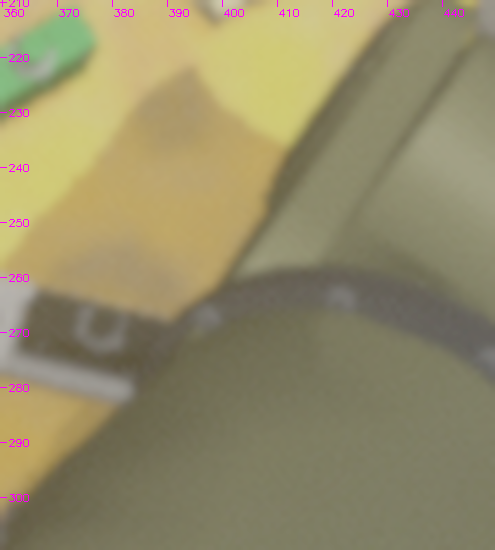

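View pics/s2c.png

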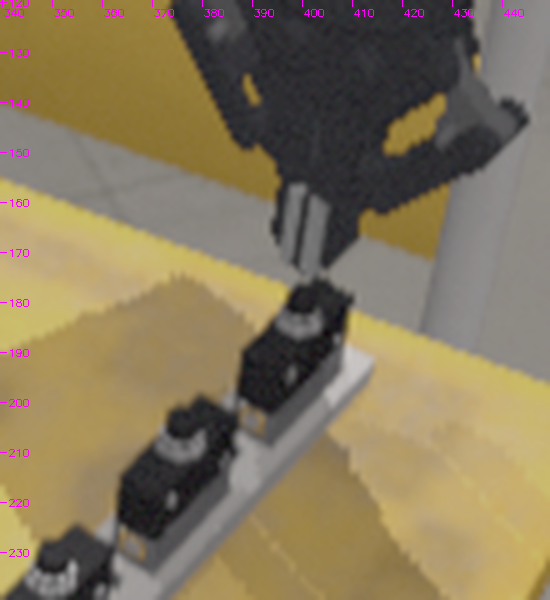

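View pics/scene2.png

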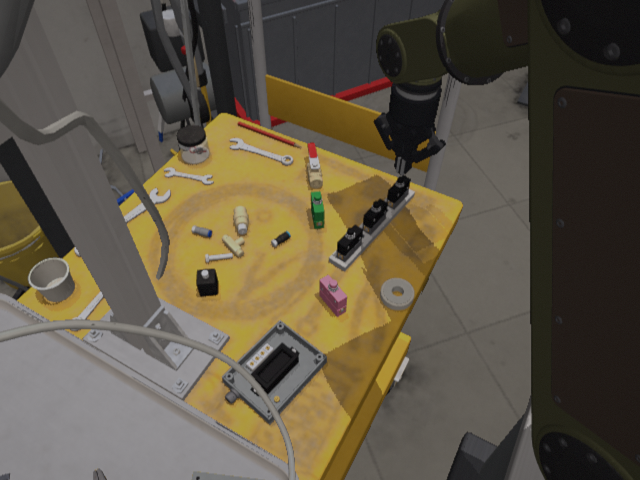

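Run:
```python
from h import *
s=pickle.load(open("scene2.pkl","rb"))
tip=np.array([471.97,-245.8,77.2])
print(proj(s,tip)); 
for k in((11,0),(-11,0),(0,11)):print(proj(s,tip+[k[1]*1.,k[0]*1.,0]))
for z in (64,): print(proj(s,[*hol(-76),z]))
```

```text
[401.4380112  171.97863826]
[398.92652841 175.78537042]
[403.91660718 168.22175366]
[395.70371467 169.86453143]
[400.45427233 177.62515369]
```

```bash
cat >> h.py <<'E'
def rd(bot,n=3):
    F=[];Z=0
    for i in range(n):
        s=bot.read_state(); F.append(s["ft_force"]); Z=s["ee_pos"][2]
        if i<n-1: bot.dwell(.02)
    return np.mean(F,0),Z,s["clock"]
def press(bot,p,z0,zmin,step=.3,lim=6.8):
    bot.dwell(.1); f0,z,c=rd(bot,5); print("base",f0.round(2),z,c)
    zc=z0;log=[]
    while zc>zmin:
        zc-=step; bot.servo_line([p[0],p[1],zc],speed=8)
        f,z,c=rd(bot); df=f[2]-f0[2]; log.append((round(zc,2),round(z,2),round(df,2))); 
        if df>lim: print("LIMIT"); break
    print(log); print("clock",c); return f0,zc
E
python3 - <<'E'
from h import *
from rig import bot
p=hol(-76)
bot.servo_line([*p,86],speed=40); print(bot.read_state()["clock"])
press(bot,p,86,82.6,step=.4,lim=2)
E
```

```text
4.225
base [0.07 0.27 0.08] 86.08441081963812 4.3917
[(85.6, np.float64(85.65), np.float64(0.09)), (85.2, np.float64(85.18), np.float64(-0.11)), (84.8, np.float64(84.79), np.float64(-0.18)), (84.4, np.float64(84.38), np.float64(0.21)), (84.0, np.float64(83.96), np.float64(0.21)), (83.6, np.float64(83.58), np.float64(-0.47)), (83.2, np.float64(83.19), np.float64(0.53)), (82.8, np.float64(82.82), np.float64(0.52)), (82.4, np.float64(82.41), np.float64(1.11))]
clock 6.9417
```

```bash
cat >> h.py <<'E'
def press2(bot,p,zc,zmin,f0,step=.3,lim=6.2,stop=None):
    log=[];pk=0
    while zc>zmin:
        zc-=step; bot.servo_line([p[0],p[1],zc],speed=8)
        f,z,c=rd(bot,2); df=f[2]-f0; pk=max(pk,df); log.append((round(zc,2),round(float(z),2),round(float(df),2)))
        if df>lim: print("LIMIT"); break
    print(log,"clock",c); return zc
E
python3 - <<'E'
from h import *
from rig import bot
p=hol(-76)
press2(bot,p,82.4,80.3,.08)
E
```

```text
LIMIT
[(82.1, 82.1, 1.02), (81.8, 81.8, 1.56), (81.5, 81.51, 0.51), (81.2, 81.27, 2.26), (80.9, 81.15, 5.11), (80.6, 81.07, 7.2)] clock 8.5417
```

Run:
```python
from h import *
from rig import bot
p=hol(-76); bot.servo_line([*p,90],speed=60)
p=hol(0); bot.servo_line([*p,90],speed=120); bot.servo_line([*p,84],speed=40)
bot.dwell(.1); f0=np.mean([rd(bot,4)[0][2]]); print(f0)
press2(bot,p,84,81.4,f0,step=.35,lim=6)
```

```text
0.09044019532294781
[(83.65, 83.68, 0.14), (83.3, 83.3, 0.22), (82.95, 83.01, 1.66), (82.6, 82.64, 1.68), (82.25, 82.29, 2.24), (81.9, 81.93, 1.27), (81.55, 81.58, 2.28), (81.2, 81.23, 3.54)] clock 12.2167
```

Run:
```python
from h import *
from rig import bot
p=hol(0)
f0=.09
press2(bot,p,81.2,80.1,f0,step=.25,lim=4.8)
p=hol(0); bot.servo_line([*p,90],speed=60)
p=hol(76); bot.servo_line([*p,90],speed=120); bot.servo_line([*p,84],speed=40)
bot.dwell(.1); f0=np.mean([rd(bot,4)[0][2]]); print(f0)
press2(bot,p,84,81.6,f0,step=.3,lim=6.5)
```

```text
LIMIT
[(80.95, 80.98, 3.24), (80.7, 80.71, 4.01), (80.45, 80.64, 5.99)] clock 13.0167
-0.10657557932536663
[(83.7, 83.74, -0.81), (83.4, 83.39, -0.16), (83.1, 83.11, 0.12), (82.8, 82.88, 2.87), (82.5, 82.59, 2.76), (82.2, 82.27, 4.14), (81.9, 81.95, 4.25), (81.6, 81.6, 4.61), (81.3, 81.29, 3.61)] clock 16.9583
```

Run:
```python
from h import *
from rig import bot
p=hol(76)
press2(bot,p,81.3,78.0,-.1,step=.3,lim=6.5)
```

```text
[(81.0, 80.94, 3.69), (80.7, 80.62, 2.31), (80.4, 80.31, 1.3), (80.1, 79.98, 1.43), (79.8, 79.68, 0.54), (79.5, 79.45, -0.22), (79.2, 79.2, 0.02), (78.9, 78.89, 0.29), (78.6, 78.58, 0.15), (78.3, 78.29, -0.15), (78.0, 77.98, -0.17), (77.7, 77.7, -0.36)] clock 20.1583
```

Run:
```python
from h import *
from rig import bot
p=hol(76); bot.servo_line([*p,100],speed=80)
snap(bot,3)
bot.move_gripper(42)
print(bot.read_state()["clock"])
sc=pickle.load(open("scene3.pkl","rb"))
crop2(sc["image"],320,430,165,265,5.5,"pics/s3c.png",1.6)
bot.servo_line([*p,60],speed=80)
snap(bot,4)
sc=pickle.load(open("scene4.pkl","rb"));t=pickle.load(open("top4.pkl","rb"))
a=sc["image"]
crop2(sc["image"],310,400,180,270,6,"pics/s4c.png",1.6)
crop2(t["image"],300,400,220,300,6,"pics/t4c.png",1.6)
```

```text
21.1583
```

View pics/s3c.png

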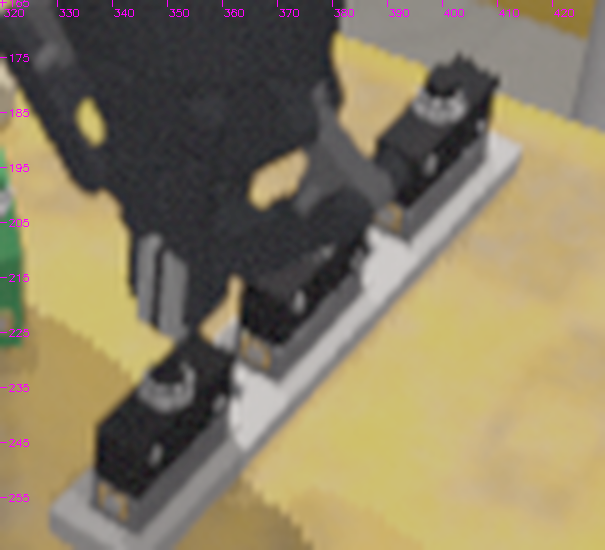

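View pics/s4c.png

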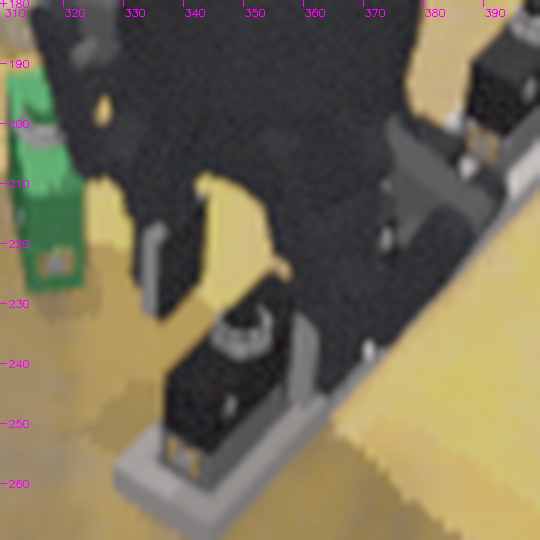

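View pics/t4c.png

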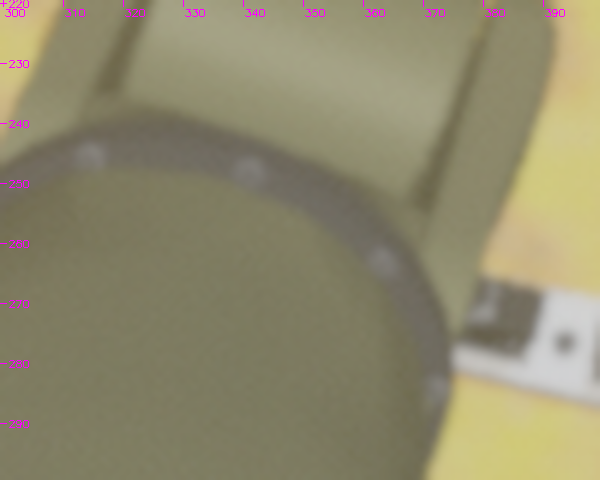

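Run:
```python
from h import *
from rig import bot
p=hol(76); hit=bot.servo_line([*p,37.5],speed=40,until_force=8); print(hit)
s=bot.read_state();print(s["ee_pos"],s["ft_force"].round(2))
bot.move_gripper(26,30);bot.dwell(.05)
s=bot.read_state();print(s["ee_pos"],s["ft_force"].round(2),s["grip_width"])
bot.move_gripper(10,35)
bot.dwell(.15)
s=bot.read_state();print(s["ee_pos"],s["ft_force"].round(2),s["moment"].round(2),s["grip_width"],s["clock"])
```

```text
False
[494.43910421 -94.86071321  37.51514307] [-0.21 -0.28  0.26]
[494.44322044 -94.84832182  37.6270557 ] [ 0.83  0.38 -0.17] 25.816535117333345
[494.52457031 -94.87689419  37.67275872] [-0.08  1.86  3.57] [-0.05  0.07 -0.  ] 17.6175763622873 23.3417
```

Run:
```python
from h import *
from rig import bot
p=hol(76); bot.servo_line([*p,110],speed=80)
s=bot.read_state();print(s["ee_pos"],s["ft_force"].round(2),s["grip_width"])
bot.servo_line([482,60,110],attitude=ori(-.18),speed=120)
print(bot.read_state()["clock"]); snap(bot,5)
for c in("top","scene"):
  X=cloud(pickle.load(open(c+"5.pkl","rb"))).reshape(-1,3)
```

```text
[494.12008405 -94.78415247 109.49878097] [-0.41 -0.45 -0.35] 17.225558116255062
25.8417
```

View pics/scene5.png

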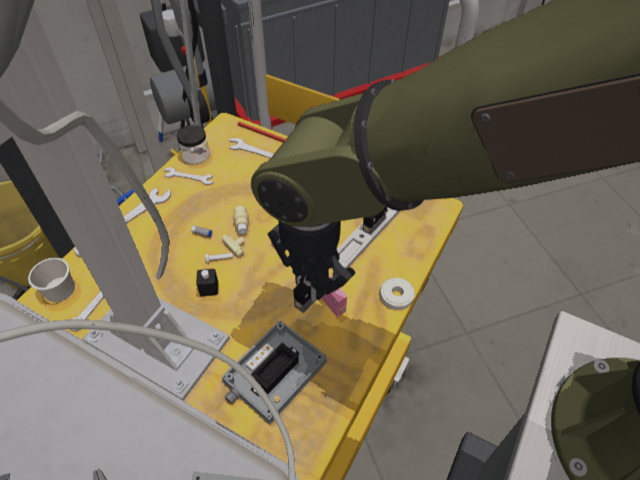

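View pics/top5.png

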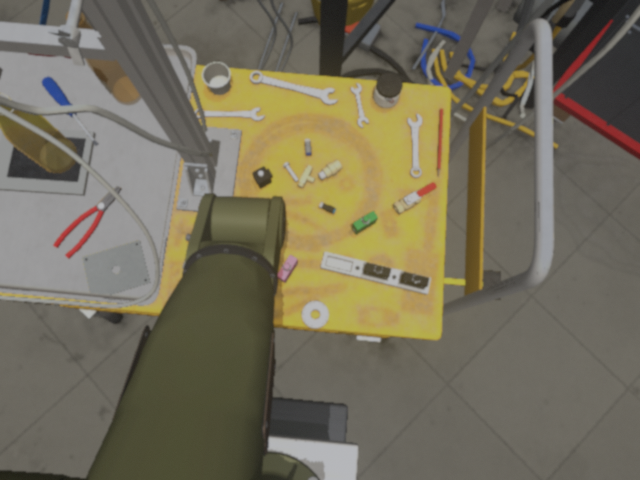

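Run:
```python
from h import *
from scipy.spatial import cKDTree
def pts(n):
    return np.vstack([cloud(pickle.load(open(f"{c}{n}.pkl","rb"))).reshape(-1,3) for c in("top","scene")])
A=pts(0);B=pts(5)
C0=A;C5=B
ok=~np.isnan(C0).any(1)&~np.isnan(C5).any(1)
ch=ok&(np.linalg.norm(np.nan_to_num(C0-C5),axis=1)>15)
rob=C5[ch]; rob=rob[(rob[:,2]>60)&(rob[:,0]>100)&(rob[:,0]<620)&(abs(rob[:,1])<300)]
for z in range(60,700,60):
    q=rob[(rob[:,2]>=z)&(rob[:,2]<z+60)&(rob[:,0]>350)]
    if len(q)>20: print(z,len(q),np.percentile(q,1,axis=0).round()[:2],np.percentile(q,99,axis=0).round()[:2])
env=A[~np.isnan(A).any(1)]; env=env[(env[:,2]>60)&(env[:,0]>300)&(env[:,0]<800)&(env[:,1]>60)&(env[:,1]<350)&(env[:,2]<750)]
# rotate robot pts about base axis to target
a=np.arctan2(60,482);a2=np.arctan2(152.3,486.7);r=np.hypot(486.7,152.3)-np.hypot(482,60)
rob=rob[~((rob[:,0]>400)&(rob[:,1]>160))]
for dz in(0,-40,-62):
    for f in(.5,1):
        th=(a2-a)*f; c,s=np.cos(th),np.sin(th); Q=rob@np.array([[c,-s,0],[s,c,0],[0,0,1]]).T; d=np.array([np.cos(a2),np.sin(a2),0])*r*f; Q=Q+d+[0,0,dz]
        D,i=cKDTree(env).query(Q); k=D.argmin(); print(dz,f,D[k].round(),Q[k].round(),env[i[k]].round())
```

```text
60 411 [460.  62.] [505.  88.]
120 1304 [430.  54.] [538.  86.]
180 1493 [419.  50.] [542.  97.]
240 1228 [445.  53.] [506.  98.]
300 3665 [391.  -3.] [517. 121.]
360 13237 [355.  -1.] [508. 119.]
420 9855 [351.  -4.] [429. 114.]
480 3321 [350.   3.] [378. 103.]
0 0.5 70.0 [516. 166. 343.] [582. 189. 350.]
0 1 49.0 [485. 190. 226.] [485. 237. 215.]
-40 0.5 76.0 [516. 165. 310.] [589. 181. 321.]
-40 1 41.0 [480. 190. 187.] [468. 230. 186.]
-62 0.5 78.0 [488. 166. 246.] [485. 237. 215.]
-62 1 35.0 [490. 213. 248.] [493. 243. 231.]
```

Run:
```python
from h import *
from rig import bot
bot.servo_line([486.5,152,85],attitude=ori(-.198),speed=90); bot.servo_line([486.5,152,68],speed=60)
bot.dwell(.1)
s=bot.read_state();print(s["ee_pos"],s["ft_force"].round(2),s["grip_width"],s["clock"]); snap(bot,6)
sc=pickle.load(open("scene6.pkl","rb"));t=pickle.load(open("top6.pkl","rb"))
crop2(sc["image"],215,335,305,425,5,"pics/s6c.png",2.2)
```

```text
[486.60505175 151.98308582  68.07836718] [ 0.12 -0.18 -0.96] 17.750402446535663 27.6833
```

View pics/s6c.png

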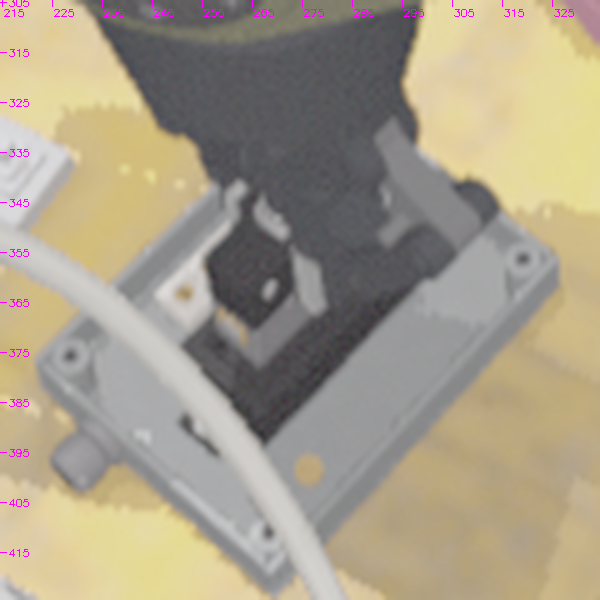

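View pics/top6.png

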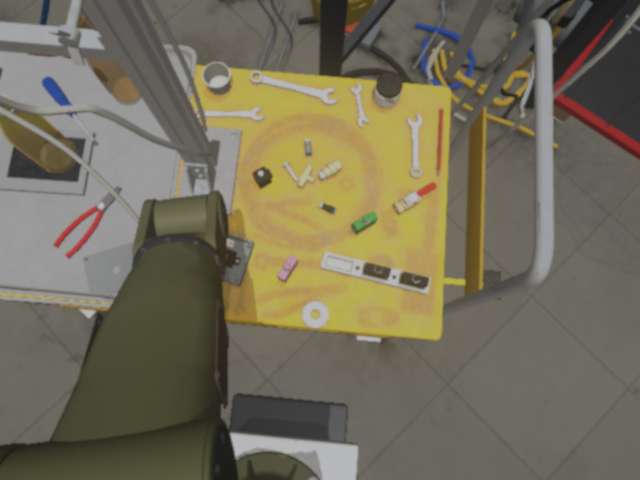

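Run:
```python
from h import *
from fit import W,fit,B,s as S0
sc=pickle.load(open("scene6.pkl","rb"))
s=dict(p=(486.6,152.0,-.198))
P=s["p"]; z=68.08-33
im=cv2.resize(sc["image"][305:425,215:335],None,fx=6,fy=6,interpolation=cv2.INTER_CUBIC); im=(255*(im/255.)**.45).astype(np.uint8)
def pl(p,pts,col,d=sc):
    q=(np.array([proj(d,W(p,m)) for m in pts])-[215,305]+.5)*6; cv2.polylines(im,[np.round(q).astype(int)],True,col,1,cv2.LINE_AA)
R4=lambda a,b,z:[(a,b,z),(-a,b,z),(-a,-b,z),(a,-b,z)]
pl(P,R4(9,25,z),(0,255,0));pl(P,R4(9,25,z+46),(0,255,0)); pl(P,[(-9,25,z),(-9,25,z+46),(9,25,z+46),(9,25,z)],(0,255,0))
pb=fit([l for l in B if l[0] is S0]); print(pb)
pb=fit(B)
pl(pb,R4(47,61,20),(0,0,255)); pl(pb,R4(16,33,25),(255,0,0)); 
cv2.imwrite("pics/s6o.png",im)
for m in((-9,25,z),(9,25,z),(-9,25,z+46)): print(m,proj(sc,W(P,m)).round(1))
```

```text
[487.20844679 154.09982734   6.09458187]
(-9, 25, 35.08) [267.9 377.4]
(9, 25, 35.08) [258.6 369.5]
(-9, 25, 81.08) [265.4 362.4]
```

View pics/s6o.png

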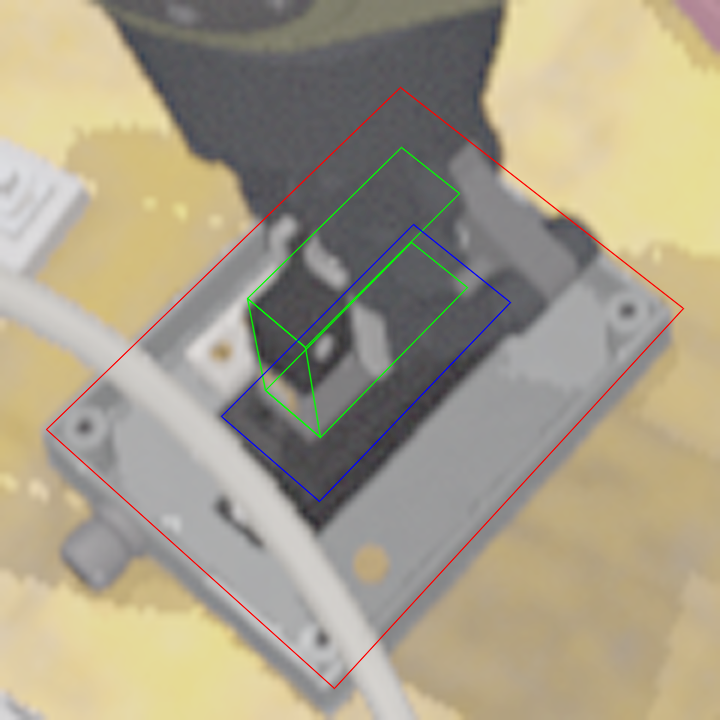

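Run:
```python
from h import *
from rig import bot
bot.servo_line([486.5,152,61],speed=40,until_force=6)
bot.dwell(.1)
s=bot.read_state();print(s["ee_pos"],s["ft_force"].round(2),s["grip_width"],s["clock"])
d=bot.read_camera("scene"); pickle.dump(d,open("scene7.pkl","wb"))
crop2(d["image"],240,300,335,395,10,"pics/s7a.png",2.4)
crop2(d["image"],215,335,305,425,6,"pics/s7b.png",2.4)
```

```text
[486.50411458 152.01725171  60.97129629] [ 0.58 -0.45 -1.46] 17.61603313671994 28.2083
```

View pics/s7a.png

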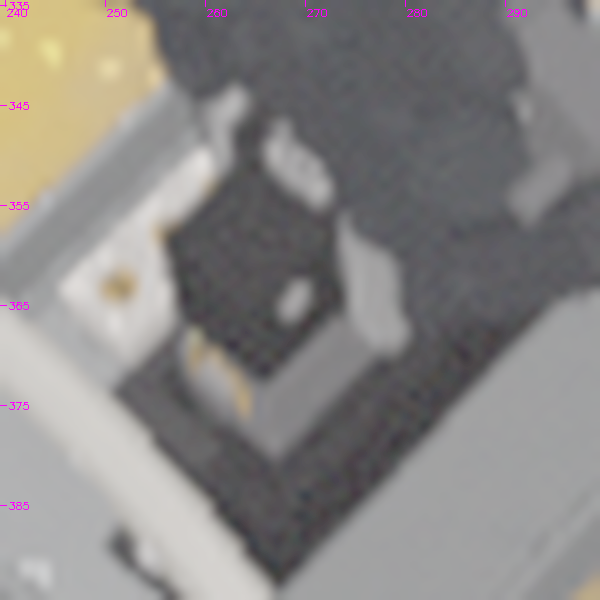

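View pics/s7b.png

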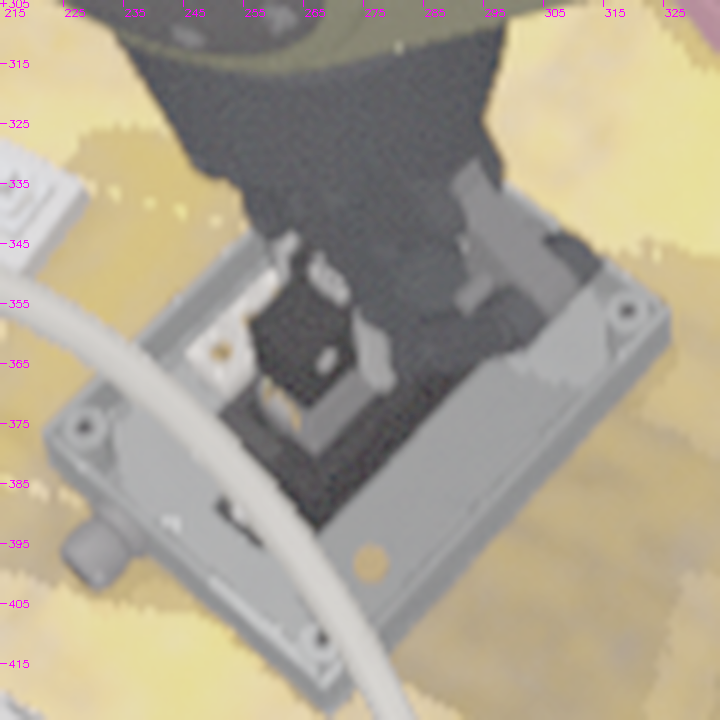

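Run:
```python
from h import *
from fit import W
d=pickle.load(open("scene7.pkl","rb"));s0=pickle.load(open("scene0.pkl","rb"))
P=(486.5,152.0,-.198)
for uv,m in(((267.3,380.2),(-9,25,28)),((257.9,371.8),(9,25,28))): print(ray(d,*uv,28)[:2]-W(P,m)[:2])
im=s0["image"].astype(float)
crop2(np.clip(im*2.2,0,255).astype(np.uint8),245,305,335,395,10,"pics/s0a.png",1.7)
```

```text
[0.75525956 1.44086324]
[1.4003159  0.93854337]
```

View pics/s0a.png

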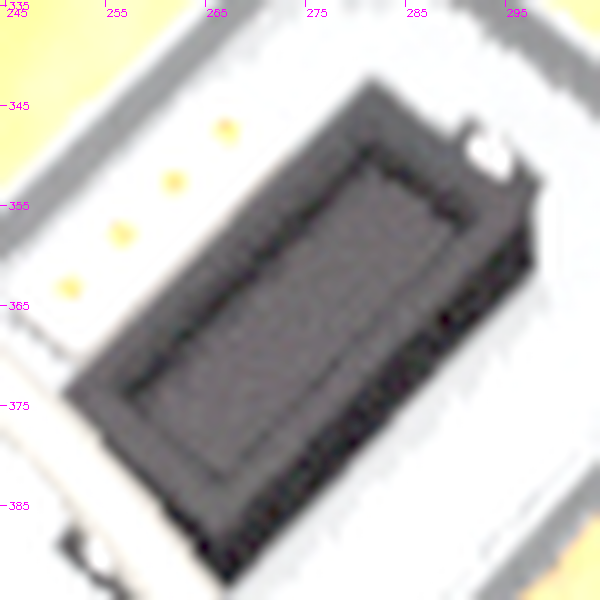

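Run:
```python
from h import *
from fit import W,res
from scipy.optimize import least_squares
s0=pickle.load(open("scene0.pkl","rb"))
def mk(L): return [(s0,(U/10-.5+245,V/10-.5+335),m) for U,V,m in L]
blk=mk([(372,76,(16,-33,25)),(62,393,(16,33,25)),(528,210,(-16,-33,25)),(222,528,(-16,33,25))])
for a,b,z in((10,26,24),(10.7,26.7,25)):
    poc=mk([(225,480,(-a,b,z)),(125,392,(a,b,z)),(472,222,(-a,-b,z)),(370,143,(a,-b,z))])
    for L in(blk,poc,blk+poc):
        p=least_squares(lambda p:res(p,L).ravel(),(487,153,-.2)).x; print(p.round(3),res(p,L).round(1).tolist())
```

```text
[ 4.88476e+02  1.53564e+02 -1.95000e-01] [[0.1, 0.4], [-0.8, -0.7], [0.5, 1.5], [0.2, -1.2]]
[ 4.87886e+02  1.54278e+02 -1.93000e-01] [[0.0, -0.3], [-0.2, -0.6], [0.2, 0.2], [-0.0, 0.6]]
[ 4.88181e+02  1.53921e+02 -1.95000e-01] [[0.3, 0.1], [-0.4, -1.1], [0.8, 1.1], [0.5, -1.5], [-0.3, 0.1], [-0.5, -0.2], [-0.1, 0.6], [-0.3, 1.0]]
[ 4.88476e+02  1.53564e+02 -1.95000e-01] [[0.1, 0.4], [-0.8, -0.7], [0.5, 1.5], [0.2, -1.2]]
[ 4.87576e+02  1.54655e+02 -1.93000e-01] [[0.6, -1.2], [-1.0, -1.2], [1.0, 0.8], [-0.6, 1.5]]
[ 4.88026e+02  1.54110e+02 -1.95000e-01] [[0.5, -0.1], [-0.3, -1.3], [0.9, 0.9], [0.7, -1.7], [0.1, -0.6], [-1.5, -0.6], [0.6, 1.4], [-1.0, 2.0]]
```

Run:
```python
from h import *
from rig import bot
q=[486.9,152.8]
bot.servo_line([*q,61],attitude=ori(-.195),speed=20)
bot.dwell(.1); f0=rd(bot,4)[0]; print("base",f0.round(2))
for z in (59,58,57,56,55,54,52,50):
    h=bot.servo_line([*q,z],speed=15,until_force=6); f,zz,c=rd(bot,2); print(z,h,round(zz,2),(f-f0).round(2))
    if h: break
s=bot.read_state();print(s["moment"].round(2),s["clock"],s["grip_width"])
```

```text
base [-0.25 -0.07 -0.68]
59 False 58.91 [ 0.09  0.48 -0.57]
58 False 57.97 [ 0.77  0.18 -0.33]
57 False 56.97 [ 1.16 -0.56 -0.12]
56 False 55.96 [ 1.78  0.28 -1.4 ]
55 False 54.95 [ 2.06 -0.24 -0.82]
54 False 53.96 [ 2.91  0.39 -0.81]
52 False 51.92 [ 3.32 -0.06 -1.09]
50 False 49.91 [ 2.59 -0.27 -1.29]
[-0.09 -0.49  0.01] 30.8917 17.579347325175437
```

Run:
```python
from h import *
from rig import bot
q=[487.3,152.8]
bot.servo_line([*q,50],speed=10)
f0=np.array([-.25,-.07,-.68]); f,zz,c=rd(bot,4); print((f-f0).round(2))
for z in (49.5,49,48.7,48.4,48.1,47.8,47.5):
    bot.servo_line([*q,z],speed=10); f,zz,c=rd(bot,3); print(z,round(zz,2),(f-f0).round(2))
    if f[2]-f0[2]>6: break
s=bot.read_state();print(s["clock"],s["grip_width"])
```

```text
[ 0.19  0.11 -0.45]
49.5 49.47 [0.11 0.31 0.07]
49 48.97 [ 0.02 -0.18 -0.11]
48.7 48.68 [ 0.95  0.1  -0.7 ]
48.4 48.66 [-2.88 -1.18  6.04]
32.325 17.372908268808892
```

Run:
```python
from h import *
from rig import bot
q=[487.3,152.8]
bot.move_gripper(24); bot.dwell(.1)
s=bot.read_state();print(s["ft_force"].round(2),s["clock"])
bot.move_gripper(38)
bot.servo_line([*q,115],speed=70)
bot.servo_line([470,-30,160],attitude=ori(-.1),speed=150)
print(bot.read_state()["clock"]); snap(bot,8)
d=pickle.load(open("scene8.pkl","rb"));t=pickle.load(open("top8.pkl","rb"))
crop2(d["image"],215,335,305,425,5,"pics/s8c.png",2.2); crop2(t["image"],175,265,215,295,6,"pics/t8c.png",2)
```

```text
[ 0.36 -0.41  0.75] 32.6667
35.4667
```

View pics/s8c.png

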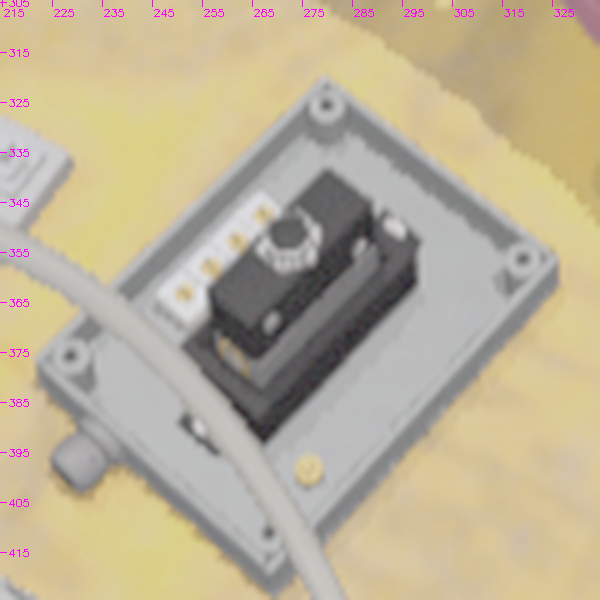

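View pics/scene8.png

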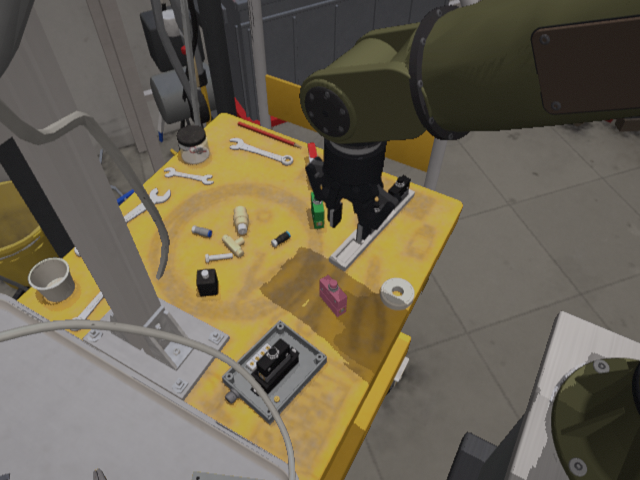

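View pics/top8.png

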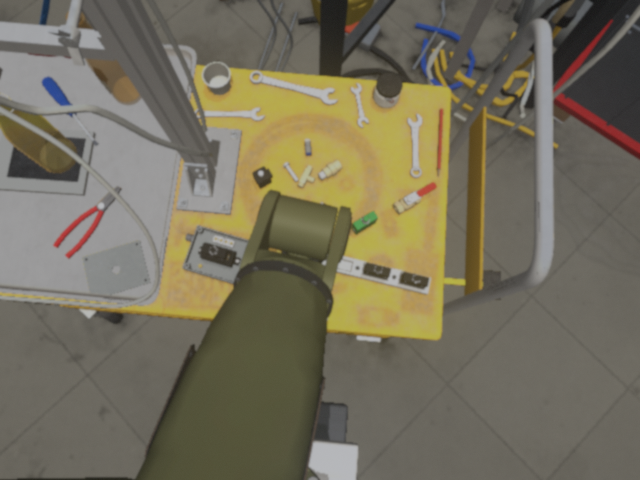

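Run:
```python
from h import *
for c,n in(("scene",8),("scene",0)):
    d=pickle.load(open(f"{c}{n}.pkl","rb")); X=cloud(d).reshape(-1,3)
    X=X[~np.isnan(X).any(1)]
    for nm,cx,cy,yaw in(("well",488,153.9,-.195),("hold+76",*hol(76),HY)):
        c_,s_=np.cos(yaw),np.sin(yaw); D=X[:,:2]-[cx,cy]; lx=D[:,0]*c_+D[:,1]*s_; ly=-D[:,0]*s_+D[:,1]*c_
        for lab,m in(("+y",(abs(lx)<6)&(ly>13)&(ly<22)),("-y",(abs(lx)<6)&(ly<-13)&(ly>-22)),("pin",np.hypot(lx,ly)<3)):
            m&=X[:,2]<100; print(c,n,nm,lab,m.sum(),np.median(X[m,2]).round(1) if m.any() else None)
```

```text
scene 8 well +y 55 62.4
scene 8 well -y 49 62.7
scene 8 well pin 14 70.4
scene 8 hold+76 +y 33 6.0
scene 8 hold+76 -y 28 5.8
scene 8 hold+76 pin 7 5.7
scene 0 well +y 48 16.0
scene 0 well -y 49 16.7
scene 0 well pin 15 16.4
scene 0 hold+76 +y 35 52.1
scene 0 hold+76 -y 29 52.0
scene 0 hold+76 pin 8 66.3
```

Run:
```python
from rig import bot
bot.finish_job(); print(bot.read_state()["clock"])
```

```text
the job is handed in; nothing more can be done
the job is handed in; nothing more can be done
```

I found the good cut-out, reset it and set it home in the start box's well. I handed the job in at about 35.5 s on the robot clock, against the 72 s limit; no verdict is reported.

**Finding the good one:** The two nests at -76 and 0 mm held worn cut-outs. Both pins went down soft and met a hard stop about 1.8 and 2.4 mm down. I backed off both at the stop; the highest readings were 7.2 N and 6.0 N, well under the 15 N limit. The cut-out at +76 mm built up to about 4.6 N, which is less than the 5.5 N peak you described. It then fell to zero and snapped in.

**Placing it:** While it was going into the well, the cut-out rubbed one wall with about 3 N. I moved it 0.4 mm and it then seated freely, meeting the floor at a 48.7 mm tool height. That matches the height at which I had gripped it.

**Last checks:**
- **Height and level:** The camera reads the housing top at 62.4 and 62.7 mm at its two ends. The camera reads about 1.5 mm high, so that agrees with the 61 mm expected when fully home.
- **Pin:** Its top reads 70.4 mm, which corrects to about 69 mm, where a pin that has stayed in should be.
- **Surroundings:** The two worn cut-outs still stand in the holder, and the other things look unmoved in the last pictures. The gripper was clear of everything. The arm partly hid some of the table in both views.
- **Not checked:** I did not separately confirm in the pictures that the worn pins had come back out.

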